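Hang the graduated gauge plate on its height-adjustable hook, scale outward

ROBOT

A 6-joint arm with a two-finger parallel gripper is mounted at the origin on the work surface. World frame = base frame: x ahead of the robot, y to its left, z up, the work surface at z = 0. Lengths are in mm, angles in rad, forces in N, time in s.
With the tool pointing down it reaches from about 400 to 925 mm from the base axis. Payload 12.5 kg.
Tool frame: the origin (TCP) lies midway between the tips of the shut fingers; the grasp point (between the pads) lies 19 mm behind it; y points along the fingers, z is the direction in which the jaws open and shut, and the axes are right-handed (so a half turn about y gives the same grasp; the last joint's range is limited). The gripper opens to 95 mm and grips with 3 to 60 N. Pads are 20 mm wide; open, the fingers measure 119 mm over their backs; the gripper's body (75 mm by 180 mm) begins 59 mm behind the grasp point.
Start: joints at [1.218, 0.491, 1.559, -0, 1.092, -0.106], TCP at [152.672, 606.088, 177.961] pointing down, gripper open.
Joint ranges: [-3.1, 3.1], [-0.84, 2.19], [0.05, 2.79], [-1.13, 4.28], [0.06, 2.93], [-2.69, 2.69]. Speed limits (rad/s): [2.22, 2.22, 2.79, 3.14, 3.14, 3.14].

INTERFACE

Orientations are given as a 3x3 rotation matrix whose columns are the frame's x, y, z axes.
In Python, from rig import telemetry, optics, ticket gives the robot as it stands.
- The arm moves only by the shell command python3 -m jog 'ROWS' [FORCE]. ROWS is a JSON object of lists of equal length, an entry for each row: "angular": the turn, a rotation vector about the tool's x, y, z in rad, a list of three; "slide": the shift along the tool's x, y, z in mm, a list of three; "hand": the closure in counts, from 0 (fully open) to 255 (shut). A call has 1 to 8 rows; each row shifts and turns the commanded pose from where the row before left it, along the tool's axes as they then stand; what a row does not reach is not made up. A row lasts 1/8 s, in which the tool goes at most 62.5 mm and 10.7 degrees, less where a joint would pass 70% of its speed; a pose out of reach is approached as far as the arm can. A call is refused whole if a number of a shift passes 62.5 or a number of a turn 0.188, either way. A call with a gripper value outside its range is refused whole. The fingers move at their own pace and stop on an object; FORCE is the grip in N (left out, the last holds). Time passes only in rows, so rows that do not move let the fingers close. It gives the time, the measured TCP pose, the force and the opening at its end, in the units of the state.
- telemetry.state(): the state, without advancing time (a new reading comes with each control period).
- optics.get_image(name): name is "scene" or "top" or "wrist"; returns a dict with "pixels" (480x640x3 uint8, red, green, blue), "fx", "fy", "cx", "cy" (pixels), "k1" (the pictures are not rectified: a ray, as slopes to the right and down, at radius r is drawn at 1 + k1 r^2 times it, then the intrinsics apply), "world_from_camera" (4x4, takes a point from camera to world coordinates); the wrist camera has in their place "T_tool_cam" (4x4, takes a point from camera to tool coordinates, whose origin is the TCP and whose axes are the tool frame's). Camera axes: x right, y up, looking along -z (the intrinsics and any distortion apply to the point x, -y, -z); pixel columns grow to the right and rows downward; lengths in mm; the calibration is good to about 2 mm. A picture is of the moment at which its call begins: read the wrist's pose just before it. There is no depth.
- ticket.sign_off(): hands the job in, once; it reports no verdict.
The state is a dict: "time_s": time; "qpos": joint angles; "joint_velocities": joint speeds; "effort": joint torques, N m; "ee_pos": TCP position; "tool_rot": TCP orientation; "ft_force": force on the tool from outside, world axes, zero at the start; "torque": the same for the moment, N m; "gripper_width": finger opening in mm.
Only numpy, scipy, OpenCV 4.12 (cv2) and the standard library are available. Lean on these libraries where they do the work, as an engineer would, in place of code of your own. Each camera call takes 0.05 s, during which the arm holds its last target.

TASK

Take the graduated gauge plate (the one with the rectangular eye) out of its wooden block and hang it by that eye on the stand's hook, graduated face pointing outward, away from the stand. The hook's height is not known, so find it by gentle touch: pass the eye over the lip, lower the plate until the bar carries it well clear of the back plate, then, still holding it and letting it rest on the bar, slide it back flat against the back plate, and only then let go. Never push hard on the stand, and leave the blank plate and the micrometer where they are.

Things in the scene. Friction and masses are not known exactly. Their poses are not given: they have to be found in the camera images.
- gauge_mid (a point): Centre of the gauge: upright dark steel plate 10 mm thick (x), 135 mm tall (z), 67.5 mm each way from here. Lower 90 mm: 70 mm wide (y); above: neck 40 mm wide, 45 mm tall; grip it across the thickness near its top edge. +x points out of the graduated face (white, black scale lines); the other face is plain. 170-350 g. Starts in a slotted wooden block, at any yaw.
- gauge_eye (a point): Centre of the eye, a rectangular hole through the gauge, 26 mm wide (y), 30 mm tall (z), 7.5 mm above the gauge's centre. The eye's upper edge is 45 mm below the plate's top edge, its lower edge 60 mm above the bottom edge. Axes as the gauge.
- holder_a: Wooden block the gauge stands in: 46 mm (x) by 94 mm (y), 40 mm tall, fixed, with a slot 12 mm wide along y, open at ends and top, 30 mm deep (floor 10 mm above the bench). Origin: centre of its underside.
- holder_b: The same kind of block, holding the blank plate. Which block is left or right varies.
- blank_mid (a point): Centre of the blank plate, a bystander with the gauge's outline (135 mm tall, 70 mm wide) without eye or scale. To be left alone.
- micrometer: Outside micrometer lying on the bench, about 150 mm long, 20 mm high; a bystander to be left alone. Origin under its frame.
- stand: Fixed steel stand: a tube with a clamped inner rod that carries back plate and hook. The rod's height was not measured: the hook bar's upper side is 115 to 160 mm above the bench; this pose does not tell it, it must be felt or seen. Back plate and hook are sprung: they sink 1 mm per 6 N of load. Origin: on the bench, below the back plate's front face. +x: outward along the hook. Foot 110 x 110 x 12 mm, centred at x = -30 mm.
- hook_foot (a point): Same point and axes as the stand's origin. Back plate: front face at x = 0, 50 mm wide (y), 45 mm tall, upper edge level with the bar's upper side. Hook: level flat bar, 14 mm wide, 6 mm thick, x = 0 to 76 mm, y = 0; at its end (x = 70 to 76 mm) a lip rises 8 mm above the bar. Nothing of the stand is higher than the lip. Over 20 N on the stand is too rough.
Mind the look-alikes: they are no part of the job. What is shaped like the part that bears gauge_mid but orange or pink is not meant.

How it is judged:
By the outcome, as a careful person would: the job done as asked, in the order asked, and still so for the second after the job is handed in, with the robot touching nothing.
It also fails if it takes over 61 s, if anything falls off the work surface, if the arm or the gripper's body presses on something with over 40 N, if the wrist force passes 120 N, or if a joint passes its speed limit or range.

## Working session

There is one attempt and no reset: what is moved stays moved. The work goes in short steps, Python scripts to look and compute and a shell command to move; the robot and the scene stay as the last step left them, time stands still between calls to the robot, and variables do not carry over. Pictures are saved under pics/ and viewed, and the job is handed in when it is done.

```bash
ls; mkdir -p pics; cat > h.py <<'E'
import numpy as np, cv2
from rig import telemetry, optics
def grab(n,f):
    s=telemetry.state(); im=optics.get_image(n)
    if 'T_tool_cam' in im:
        T=np.eye(4);T[:3,:3]=np.array(s['tool_rot']);T[:3,3]=s['ee_pos']
        W=T@np.array(im['T_tool_cam'])
    else: W=np.array(im['world_from_camera'])
    cv2.imwrite('pics/'+f+'.png',cv2.cvtColor(im['pixels'],cv2.COLOR_RGB2BGR))
    np.savez('pics/'+f+'.npz',W=W,K=[im['fx'],im['fy'],im['cx'],im['cy'],im['k1']],px=im['pixels'])
def ray(f,u,v):
    d=np.load('pics/'+f+'.npz');fx,fy,cx,cy,k1=d['K'];W=d['W']
    a=np.array([(u-cx)/fx,(v-cy)/fy]);b=a.copy()
    for _ in range(30): b=a/(1+k1*(b@b))
    return W[:3,3],W[:3,:3]@np.array([b[0],-b[1],-1])
def onz(f,u,v,z):
    o,d=ray(f,u,v);return o+d*(z-o[2])/d[2]
def proj(f,P):
    d=np.load('pics/'+f+'.npz');fx,fy,cx,cy,k1=d['K'];W=d['W']
    c=np.linalg.inv(W)@np.append(P,1);a=np.array([c[0],-c[1]])/-c[2];a=a*(1+k1*(a@a))
    return np.array([fx*a[0]+cx,fy*a[1]+cy])
def tri(rs):
    A=np.zeros((3,3));b=np.zeros(3)
    for o,d in rs:
        d=d/np.linalg.norm(d);M=np.eye(3)-np.outer(d,d);A+=M;b+=M@o
    p=np.linalg.solve(A,b);return p,[np.linalg.norm((np.eye(3)-np.outer(d,d)/(d@d))@(p-o)) for o,d in rs]
E
python3 - <<'E'
from h import *
for n in ['scene','top','wrist']: grab(n,n+'0'); d=np.load('pics/'+n+'0.npz');print(n,d['W'].round(2),d['K'])
s=telemetry.state();print(s)
E
```

```text
pics
scene [[-8.4000e-01 -3.9000e-01  3.8000e-01  9.1323e+02]
 [ 5.4000e-01 -6.1000e-01  5.8000e-01  5.8972e+02]
 [ 1.0000e-02  6.9000e-01  7.2000e-01  8.0441e+02]
 [ 0.0000e+00  0.0000e+00  0.0000e+00  1.0000e+00]] [ 4.79876620e+02  4.79876620e+02  3.12892007e+02  2.41936944e+02
 -1.19803220e-01]
top [[-1.00000e-02  1.00000e+00 -6.00000e-02  4.62840e+02]
 [-1.00000e+00 -1.00000e-02 -2.00000e-02  1.10000e+00]
 [-2.00000e-02  6.00000e-02  1.00000e+00  1.02491e+03]
 [ 0.00000e+00  0.00000e+00  0.00000e+00  1.00000e+00]] [ 5.65505784e+02  5.65505784e+02  3.17637810e+02  2.35434897e+02
 -1.57079529e-01]
wrist [[ 2.4000e-01 -9.4000e-01 -2.4000e-01  8.6200e+01]
 [ 9.7000e-01  2.4000e-01  6.0000e-02  6.2200e+02]
 [ 0.0000e+00 -2.4000e-01  9.7000e-01  3.8385e+02]
 [ 0.0000e+00  0.0000e+00  0.0000e+00  1.0000e+00]] [4.28948178e+02 4.28948178e+02 3.17756108e+02 2.43460608e+02
 1.33042361e-03]
{'time_s': 0.15, 'qpos': array([ 1.21841255e+00,  4.91388089e-01,  1.55927759e+00, -2.16319238e-05,
        1.09168232e+00, -1.05623360e-01]), 'joint_velocities': array([-0.00041898, -0.00051807, -0.00158064,  0.00165515, -0.00081836,
       -0.0011828 ]), 'effort': array([ 1.95136512e-03, -6.12896204e+01, -2.58276933e+01,  6.92557474e-02,
        4.72875789e-02, -5.97252142e-05]), 'ee_pos': array([152.59856166, 605.89394307, 177.52748046]), 'tool_rot': array([[ 9.69711253e-01, -2.42679334e-04,  2.44254022e-01],
       [-2.44254135e-01, -7.15554226e-04,  9.69710991e-01],
       [-6.05518196e-05, -9.99999715e-01, -7.53156416e-04]]), 'ft_force': array([-0.03557499,  0.07998433,  0.8141703 ]), 'torque': array([ 0.01967067, -0.01902765,  0.01757561]), 'gripper_width': 95.05120021537587}
```

View pics/scene0.png

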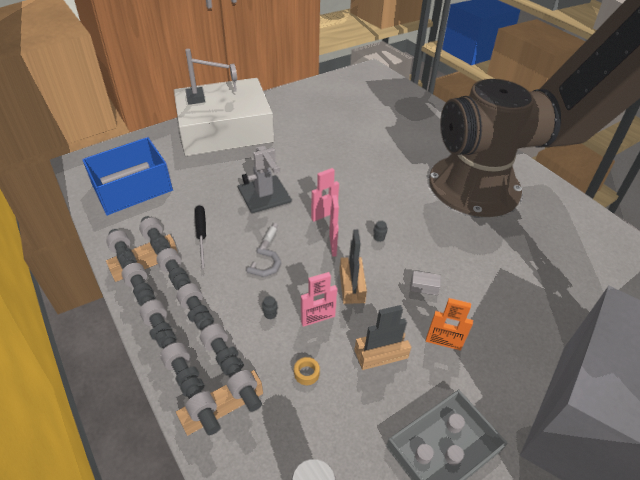

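View pics/top0.png

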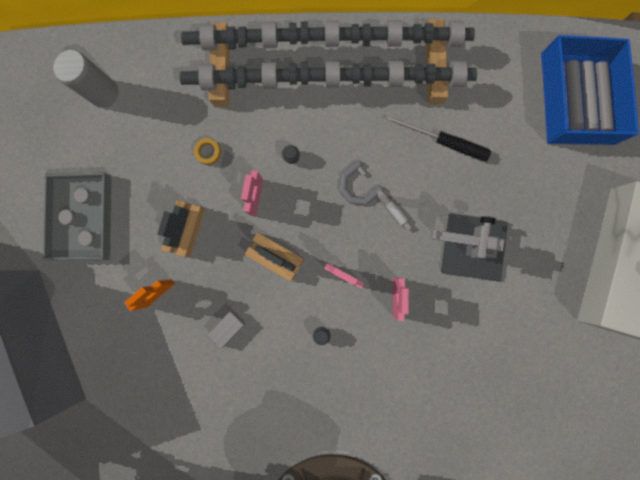

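View pics/wrist0.png

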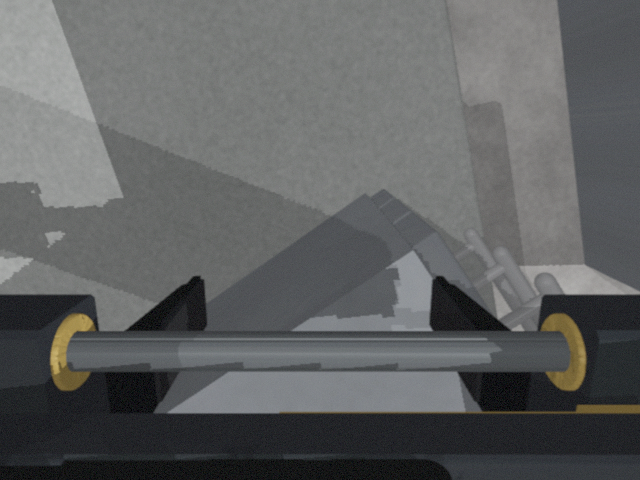

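```bash
python3 - <<'E'
import cv2,numpy as np
a=cv2.imread('pics/scene0.png');b=cv2.imread('pics/top0.png')
c1=cv2.resize(a[220:380,300:440],None,fx=3.6,fy=3.6,interpolation=2)
cv2.imwrite('pics/z1.png',c1)
cv2.imwrite('pics/z2.png',cv2.resize(b[190:290,150:310],None,fx=5,fy=5,interpolation=2))
cv2.imwrite('pics/z3.png',cv2.resize(b[200:290,425:525],None,fx=6,fy=6,interpolation=2))
cv2.imwrite('pics/z4.png',cv2.resize(a[140:220,230:300],None,fx=7,fy=7,interpolation=2))
E
```

```text
(no output)
```

View pics/z1.png

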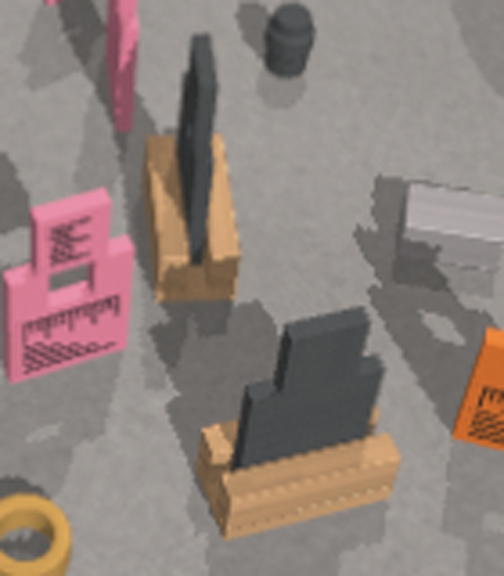

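View pics/z2.png

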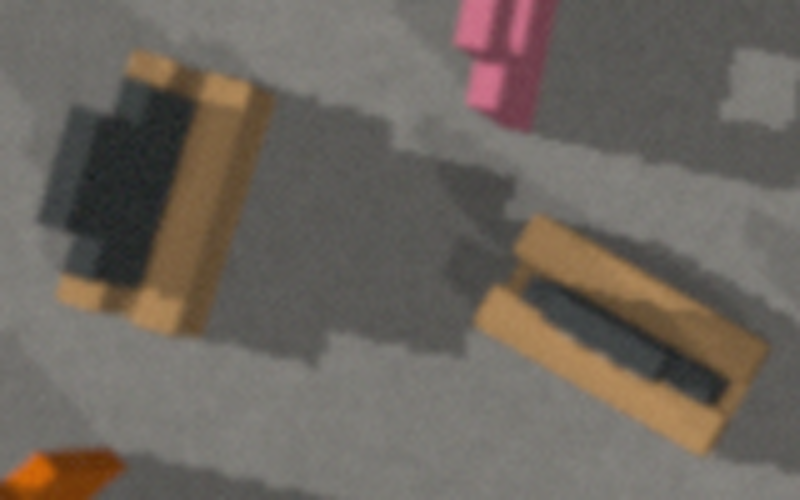

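View pics/z3.png

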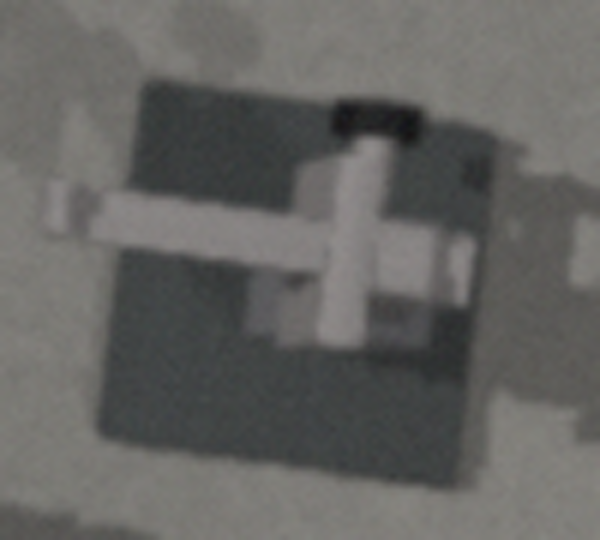

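View pics/z4.png

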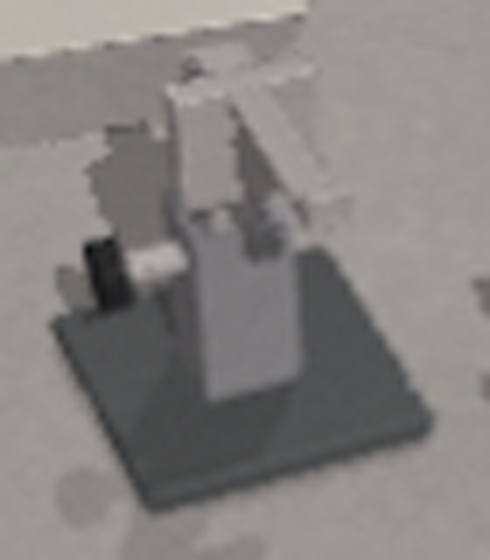

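```bash
python3 - <<'E'
from h import *
B=[onz('top0',150+u/5,190+v/5,40) for u,v in [(535,213),(768,345),(708,453),(475,325)]]
B=np.array(B);print(B.round(1),B.mean(0));
for i in range(4): print(np.linalg.norm(B[i]-B[i-1]).round(1))
d=B[1]-B[0]+B[2]-B[3];print('slotdir deg',np.degrees(np.arctan2(d[1],d[0])))
d=B[2]-B[1]+B[3]-B[0];print('normal deg',np.degrees(np.arctan2(d[1],d[0])))
S=np.array([onz('top0',425+u/6,200+v/6,12) for u,v in [(145,80),(497,128),(462,488),(100,437)]])
print(S.round(1),S.mean(0))
for i in range(4): print(np.linalg.norm(S[i]-S[i-1]).round(1))
d=S[0]-S[1]+S[3]-S[2];a=np.arctan2(d[1],d[0]);print('x dir deg',np.degrees(a));d=S[0]-S[3]+S[1]-S[2];print(np.degrees(np.arctan2(d[1],d[0])))
for u,v in [(55,208),(95,215)]: 
  for z in (115,140,168): print(z,onz('top0',425+u/6,200+v/6,z))
# scene views of foot corners
for u,v in [(55,325),(150,500),(435,425),(330,250)]: print(onz('scene0',230+u/7,140+v/7,12))
E
```

```text
[[524.4 126.   40. ]
 [477.6  44.5  40. ]
 [440.2  65.7  40. ]
 [485.4 147.2  40. ]] [481.8965868  95.8626327  40.       ]
44.5
93.9
43.0
93.2
slotdir deg -119.46319979697154
normal deg 151.00155109338885
[[ 557.9 -217.6   12. ]
 [ 542.6 -325.9   12. ]
 [ 433.9 -312.4   12. ]
 [ 450.8 -201.8   12. ]] [ 496.30305619 -264.44204641   12.        ]
108.2
109.3
109.5
111.8
x dir deg 81.63482662084958
-7.730934633969914
115 [ 513.77858953 -170.06679252  115.        ]
140 [ 512.37893999 -165.36401949  140.        ]
168 [ 510.81133251 -160.09691369  168.        ]
115 [ 511.78989539 -180.92190453  115.        ]
140 [ 510.44488582 -175.92088405  140.        ]
168 [ 508.9384751  -170.31974112  168.        ]
[ 545.66951135 -315.91182905   12.        ]
[ 560.76311311 -212.13136337   12.        ]
[ 456.1984044  -192.73294725   12.        ]
[ 437.6843135  -299.86534253   12.        ]
```

```bash
python3 -m jog '{"angular":[[0,0,0],[0,0,0],[0,0,0],[0,0,0],[0,0,0],[0,0,0],[0,0,0],[0,0,0]],"slide":[[0,-60,0],[0,-60,0],[40,0,-44],[40,0,-44],[40,0,-44],[40,0,-44],[40,0,-44],[40,0,-44]],"hand":[0,0,0,0,0,0,0,0]}'; python3 -m jog '{"angular":[[0,0,0],[0,0,0],[0,0,0],[0,0,0],[0,0,0],[0,0,0],[0,0,0],[0,0,0]],"slide":[[40,0,-44],[40,0,-44],[40,0,-44],[40,0,-44],[40,0,-44],[40,0,-44],[40,0,-44],[40,0,-44]],"hand":[0,0,0,0,0,0,0,0]}'
```

```text
time_s: 1.15
ee_pos: [321.3, 289.7, 298.0]
tool_rot: [[0.97, 0.0, 0.244], [-0.244, 0.0, 0.97], [0.0, -1.0, 0.0]]
ft_force: [0.9, 0.2, -0.2]
gripper_width: 94.7
time_s: 2.15
ee_pos: [545.8, -130.0, 297.8]
tool_rot: [[0.97, -0.0, 0.245], [-0.245, 0.0, 0.97], [-0.0, -1.0, 0.0]]
ft_force: [1.6, -0.1, 1.7]
gripper_width: 95.1
```

```bash
python3 -m jog '{"angular":[[0,0,0],[0,0,0]],"slide":[[0,0,0],[0,0,0]],"hand":[0,0]}'; python3 -c "from h import *;grab('wrist','w1')"; python3 -m jog '{"angular":[[0,0,0],[0,0,0],[0,0,0],[0,0,0]],"slide":[[40,0,-44],[40,0,-44],[0,0,0],[0,0,0]],"hand":[0,0,0,0]}';python3 -c "from h import *;grab('wrist','w2')"
```

```text
time_s: 2.4
ee_pos: [544.8, -127.8, 297.5]
tool_rot: [[0.97, -0.001, 0.245], [-0.245, 0.001, 0.97], [-0.001, -1.0, 0.0]]
ft_force: [-0.1, 0.9, -0.5]
gripper_width: 95.2
time_s: 2.95
ee_pos: [601.0, -231.5, 298.1]
tool_rot: [[0.97, -0.0, 0.243], [-0.243, 0.0, 0.97], [-0.0, -1.0, 0.0]]
ft_force: [0.9, 0.3, 0.1]
gripper_width: 94.9
```

View pics/w1.png

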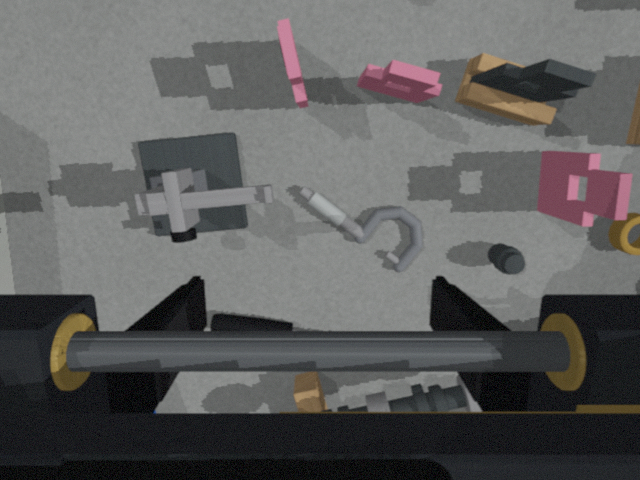

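View pics/w2.png

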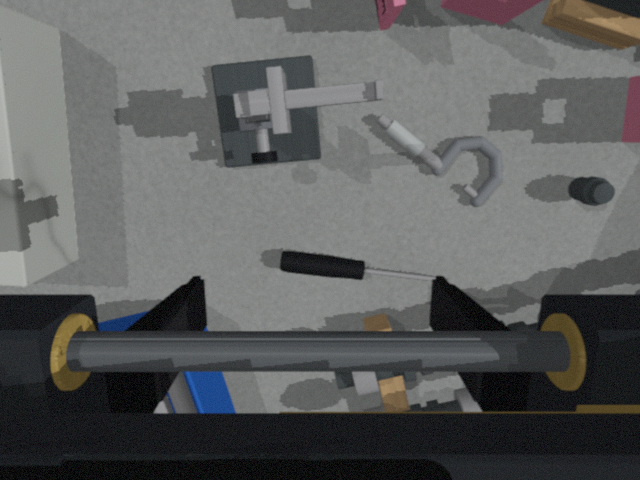

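```bash
python3 - <<'E'
import cv2
a=cv2.imread('pics/w1.png');b=cv2.imread('pics/w2.png')
cv2.imwrite('pics/z5.png',cv2.resize(a[40:135,445:605],None,fx=5,fy=5,interpolation=2))
cv2.imwrite('pics/z6.png',cv2.resize(a[120:250,125:285],None,fx=5,fy=5,interpolation=2)[:650])
cv2.imwrite('pics/z7.png',cv2.resize(b[45:175,205:395],None,fx=4,fy=4,interpolation=2))
E
```

```text
(no output)
```

View pics/z5.png

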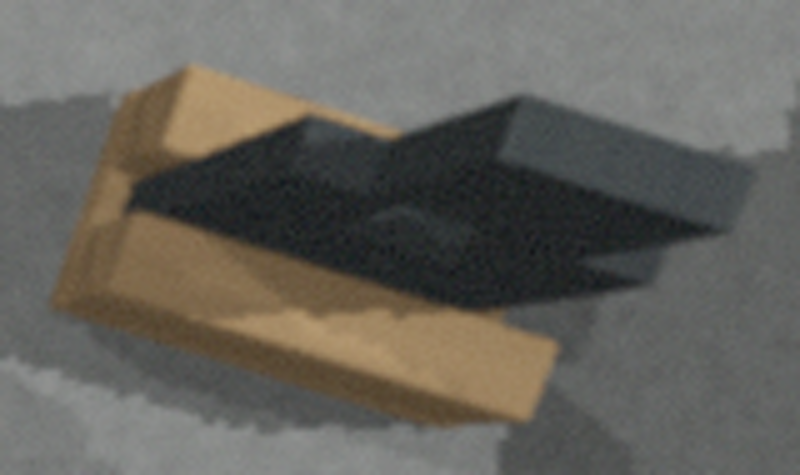

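View pics/z6.png

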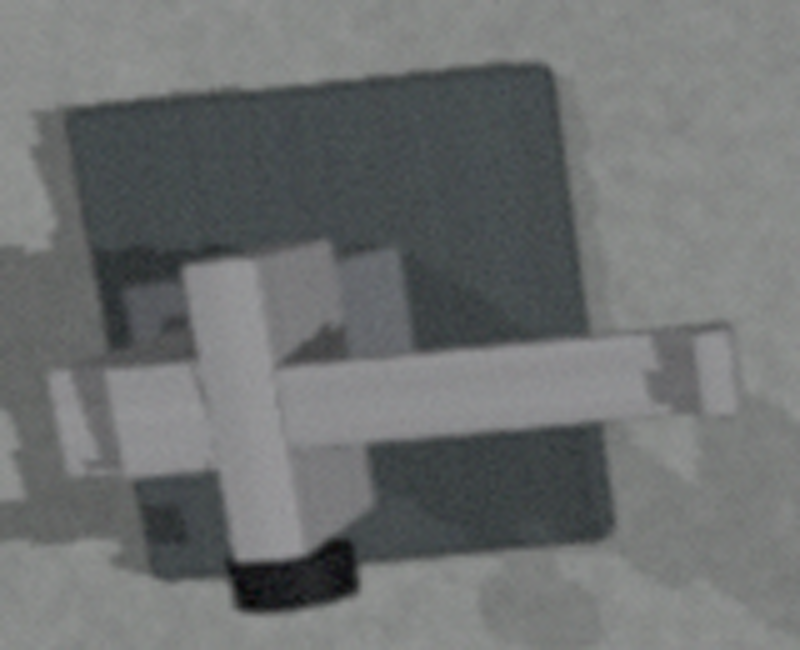

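View pics/z7.png

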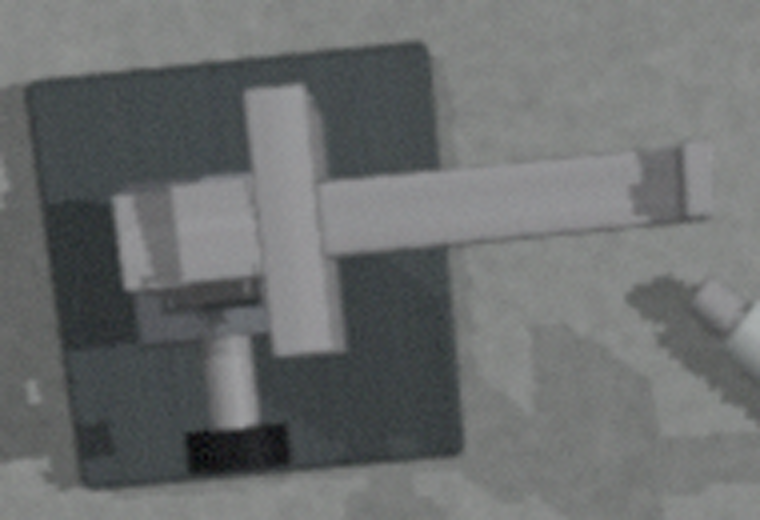

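```bash
python3 - <<'E'
from h import *
a=lambda u,v:ray('w1',125+u/5,120+v/5)
b=lambda u,v:ray('w2',205+u/4,45+v/4)
for n,p,q in [('lip out L',(733,323),(712,143)),('lip out R',(737,415),(710,216)),('lip in L',(697,332),(685,145)),('lip in R',(702,415),(686,217)),('plate front L',(258,257),(305,85)),('plate fr R',(300,555),(331,352)),('plate back L',(183,265),(245,92)),('plate bk R',(228,558),(276,357))]:
    P,e=tri([a(*p),b(*q)]);print(n,P.round(1),np.round(e,1))
def foot(f,o,s,c):
    S=np.array([onz(f,o[0]+u/s,o[1]+v/s,12) for u,v in c]);m=S.mean(0)
    d=S[1]-S[0]+S[2]-S[3];e=S[1]-S[2]+S[0]-S[3]
    print(m.round(1),np.degrees(np.arctan2(d[1],d[0])),np.degrees(np.arctan2(e[1],e[0])),[np.linalg.norm(S[i]-S[i-1]).round(1) for i in range(4)])
foot('w1',(125,120),5,[(65,107),(552,63),(615,540),(150,580)])
foot('w2',(205,45),4,[(27,83),(427,42),(463,452),(82,488)])
B=np.array([onz('w1',445+u/5,40+v/5,40) for u,v in [(115,290),(195,65),(557,345)]]);print(B.round(1))
T=np.array([onz('w1',445+u/5,40+v/5,145) for u,v in [(525,95),(755,165),(730,230),(498,160)]]);print(T.round(1),T.mean(0))
T=np.array([onz('w1',445+u/5,40+v/5,145) for u,v in [(525,95),(755,165),(730,230),(498,160)]]);print(T.round(1),T.mean(0))
E
```

```text
lip out L [ 506.9 -156.8  154.8] [0.4 0.4]
lip out R [ 520.6 -160.1  157.9] [0.3 0.3]
lip in L [ 506.5 -162.4  158.5] [0.2 0.2]
lip in R [ 519.4 -165.1  159.9] [0.2 0.2]
plate front L [ 477.6 -229.8  150.3] [0.1 0.1]
plate fr R [ 526.6 -237.9  152.6] [0.4 0.4]
plate back L [ 476.  -241.3  151.9] [0.2 0.2]
plate bk R [ 524.4 -248.9  154.2] [0.9 0.9]
[ 497.6 -261.6   12. ] 80.79096041290352 170.72458218469967 [np.float64(108.6), np.float64(109.4), np.float64(108.6), np.float64(110.1)]
[ 497.9 -262.6   12. ] 81.26126829556951 170.91556042822236 [np.float64(107.4), np.float64(107.7), np.float64(107.7), np.float64(108.3)]
[[479.9  47.9  40. ]
 [441.4  70.4  40. ]
 [513.1 134.8  40. ]]
[[466.7  78.4 145. ]
 [485.8 112.2 145. ]
 [494.6 107.4 145. ]
 [475.2  73.1 145. ]] [480.57711593  92.77788671 145.        ]
[[466.7  78.4 145. ]
 [485.8 112.2 145. ]
 [494.6 107.4 145. ]
 [475.2  73.1 145. ]] [480.57711593  92.77788671 145.        ]
```

```bash
python3 -m jog '{"angular":[[0,0,0],[0,0,0],[0,0,0],[0,0,0],[0,0,0],[0,0,0],[0,0.184,0],[0,0.184,0]],"slide":[[-32.6,0,47.5],[-32.6,0,47.5],[-32.6,0,47.5],[-32.6,0,47.5],[-32.6,0,47.5],[-32.6,0,47.5],[0,0,0],[0,0,0]],"hand":[0,0,0,0,0,0,0,0]}' 40; python3 -m jog '{"angular":[[0,0.184,0],[0,0.184,0],[0,0.184,0],[0,0.184,0],[0,0.184,0],[0,0.184,0],[0,0.184,0],[0,0.184,0]],"slide":[[0,0,0],[0,0,0],[0,0,0],[0,0,0],[0,0,0],[0,0,0],[0,0,0],[0,0,0]],"hand":[0,0,0,0,0,0,0,0]}' 40; python3 -m jog '{"angular":[[0,0,0],[0,0,0]],"slide":[[0,0,0],[0,0,0]],"hand":[0,0]}'
python3 -c "
from h import *;grab('wrist','w3');s=telemetry.state();R=s['tool_rot'];print(s['ee_pos'],np.degrees(np.arctan2(R[1,2],R[0,2])));print(R.T@(np.array([480.6,92.8,118])-s['ee_pos']))"
```

```text
time_s: 4.0
ee_pos: [479.7, 93.1, 298.8]
tool_rot: [[0.815, 0.002, 0.579], [-0.579, 0.0, 0.815], [0.001, -1.0, 0.001]]
ft_force: [-1.0, 0.2, -0.2]
gripper_width: 95.0
time_s: 5.0
ee_pos: [480.0, 92.2, 298.6]
tool_rot: [[-0.497, 0.001, 0.868], [-0.868, 0.0, -0.497], [-0.001, -1.0, 0.001]]
ft_force: [0.0, 0.5, 0.3]
gripper_width: 95.1
time_s: 5.25
ee_pos: [480.7, 91.7, 298.3]
tool_rot: [[-0.489, 0.001, 0.872], [-0.872, 0.0, -0.489], [-0.0, -1.0, 0.001]]
ft_force: [-0.1, -0.8, -0.1]
gripper_width: 95.2
[480.82470259  91.59232879 298.22887444] -29.33008071100857
[ -0.87303884 180.22884583  -0.87010242]
```

View pics/w3.png

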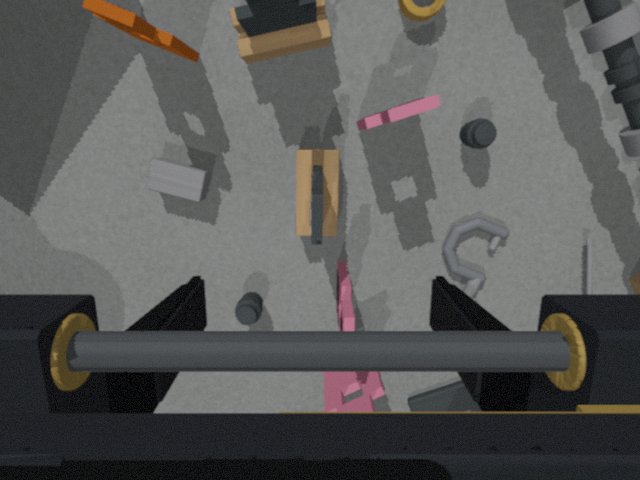

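```bash
python3 -m jog '{"angular":[[0,0,0],[0,0,0],[0,0,0],[0,0,0],[0,0,0],[0,0,0]],"slide":[[-0.8,50,-0.8],[0,50,0],[0,40,0],[0,25,0],[0,14.5,0],[0,0,0]],"hand":[0,0,0,0,0,0]}' 40
python3 -c "
from h import *;grab('wrist','w4');grab('scene','s4')"
```

```text
time_s: 6.05
ee_pos: [480.8, 92.4, 118.1]
tool_rot: [[-0.492, -0.001, 0.87], [-0.87, 0.0, -0.492], [0.0, -1.0, -0.001]]
ft_force: [-0.6, 0.1, -0.3]
gripper_width: 95.3
```

View pics/w4.png

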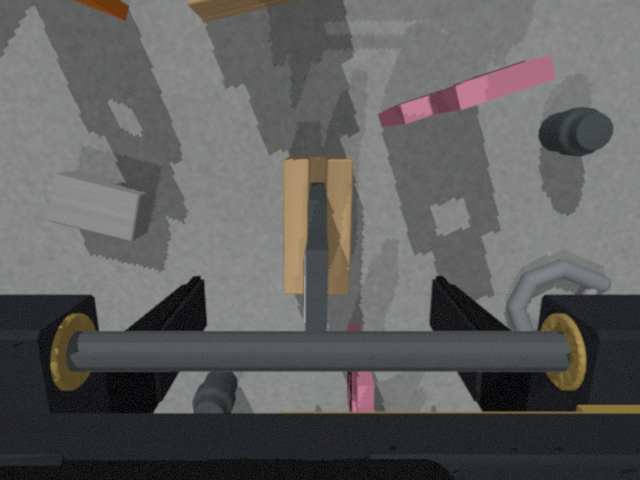

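View pics/s4.png

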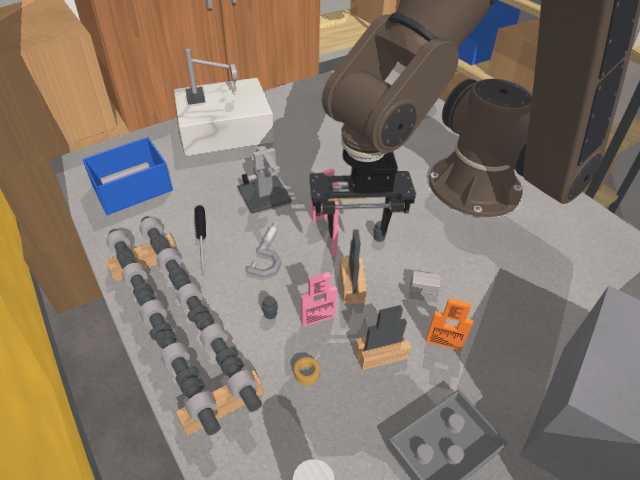

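```bash
python3 -c "
from h import *
print(proj('s4',[480.6,92.8,145]),proj('s4',[480.6,92.8,118]),proj('w4',[480.6,92.8,145]),proj('w4',[482,95.9,40]),proj('w1',[480.6,92.8,145]))"
cat > /tmp/x.py <<'E'
import cv2
a=cv2.imread('pics/s4.png');cv2.imwrite('pics/z8.png',cv2.resize(a[160:320,290:430],None,fx=4,fy=3.7,interpolation=2))
E
python3 /tmp/x.py
```

```text
[356.62490762 235.69998842] [355.57374086 245.29871104] [316.81652384 292.16497807] [316.87381032 232.85960061] [570.5076879   72.57228547]
```

View pics/z8.png

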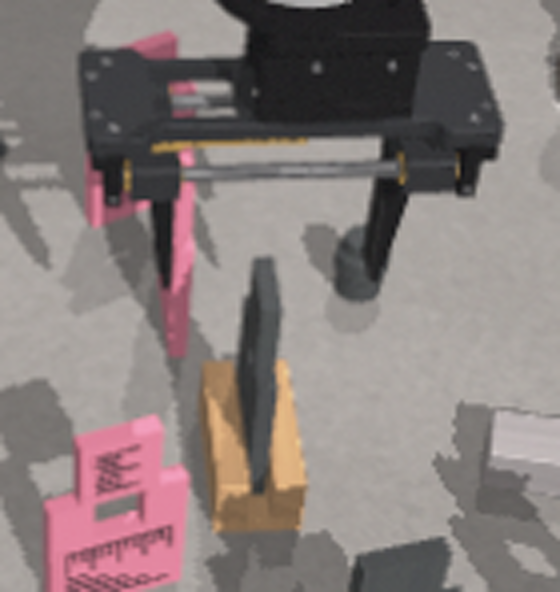

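```bash
python3 -m jog '{"angular":[[0,0,0],[0,0,0],[0,0,0],[0,0,0],[0,0,0],[0,0,0],[0,0,0],[0,0,0]],"slide":[[0,0,0],[0,0,0],[0,0,0],[0,0,0],[0,0,0],[0,0,0],[0,0,0],[0,0,0]],"hand":[255,255,255,255,255,255,255,255]}' 40
```

```text
time_s: 7.15
ee_pos: [480.9, 92.3, 118.4]
tool_rot: [[-0.493, -0.0, 0.87], [-0.87, 0.0, -0.493], [-0.0, -1.0, -0.0]]
ft_force: [-0.1, 1.0, 0.5]
gripper_width: 20.5
```

```bash
python3 -m jog '{"angular":[[0,0,0],[0,0,0],[0,0,0],[0,0,0]],"slide":[[0,0,0],[0,0,0],[0,0,0],[0,0,0]],"hand":[255,255,255,255]}' 40;  python3 -m jog '{"angular":[[0,0,0],[0,0,0],[0,0,0],[0,0,0],[0,0,0],[0,0,0]],"slide":[[0,-5,0],[0,-15,0],[0,-40,0],[0,-60,0],[0,-30,0],[0,0,0]],"hand":[255,255,255,255,255,255]}';python3 -c "
from h import *;grab('wrist','w5');grab('scene','s5');print(telemetry.state()['ft_force'])"
```

```text
time_s: 7.65
ee_pos: [480.9, 92.3, 118.4]
tool_rot: [[-0.493, 0.0, 0.87], [-0.87, 0.0, -0.493], [-0.0, -1.0, -0.0]]
ft_force: [0.3, 0.2, -0.6]
gripper_width: 0.3
time_s: 8.4
ee_pos: [481.7, 92.4, 270.7]
tool_rot: [[-0.493, 0.005, 0.87], [-0.87, 0.0, -0.493], [-0.003, -1.0, 0.004]]
ft_force: [-0.0, 0.2, -0.2]
gripper_width: 0.7
[-0.29334584  0.25987857  0.02612097]
```

View pics/w5.png

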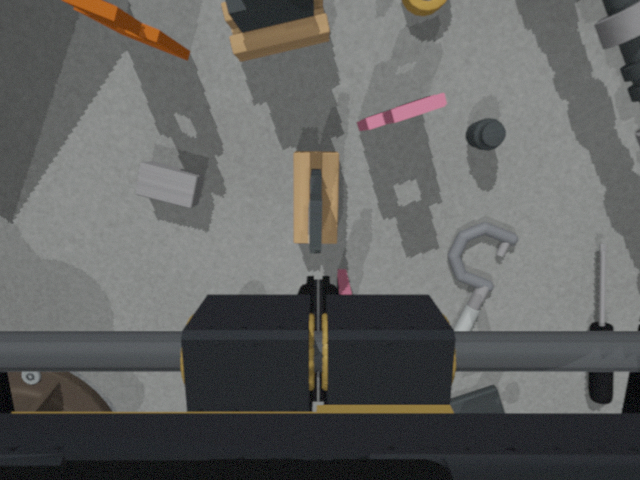

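View pics/s5.png

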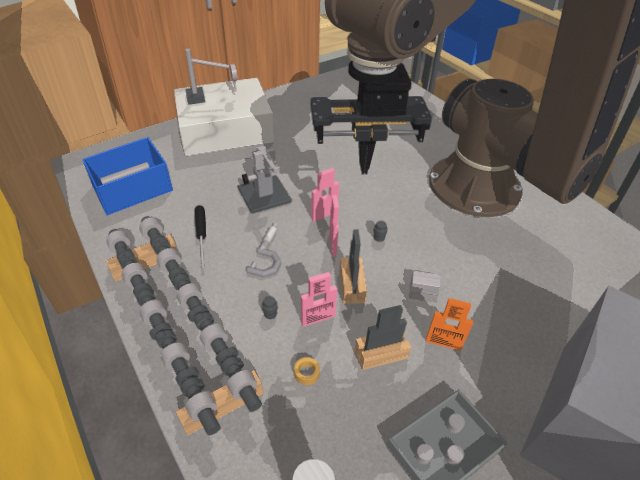

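```bash
python3 -c "
from h import *
s=telemetry.state();p=np.array(s['ee_pos']);R=s['tool_rot'];print(p,R)
print('tcp',proj('w5',p),proj('s5',p), 'grasp', proj('w5',p-19*R[:,1]))
d=np.array([.493,.87,0])
for z in (145,100,40):
  print(z,[proj('w5',[480.6+k*d[0],92.8+k*d[1],z]).round(1) for k in (-47,-35,-20,20,35,47)])
"
cat > /tmp/x.py <<'E'
import cv2
a=cv2.imread('pics/w5.png');cv2.imwrite('pics/z9.png',cv2.resize(a[140:310,260:380],None,fx=4,fy=3.5,interpolation=2))
a=cv2.imread('pics/s5.png');cv2.imwrite('pics/z10.png',cv2.resize(a[150:310,320:400],None,fx=4,fy=3.7,interpolation=2))
E
python3 /tmp/x.py
```

```text
[480.55119183  92.29002535 267.96824384] [[-4.93389451e-01 -4.32059742e-04  8.69808406e-01]
 [-8.69808499e-01  6.60172787e-05 -4.93389471e-01]
 [ 1.55751344e-04 -9.99999904e-01 -4.08381465e-04]]
tcp [315.86529384 273.39104135] [361.79756583 186.29560693] grasp [315.85009305 285.87923886]
145 [array([315.8, 281.4]), array([315.8, 267.3]), array([315.8, 249.3]), array([315.7, 199.6]), array([315.6, 180.2]), array([315.6, 164.4])]
100 [array([315.9, 265.4]), array([315.9, 252.7]), array([315.8, 236.7]), array([315.7, 192.4]), array([315.7, 175.2]), array([315.7, 161.2])]
40 [array([315.9, 248.9]), array([315.9, 237.8]), array([315.9, 223.7]), array([315.8, 185. ]), array([315.8, 170.1]), array([315.7, 158. ])]
```

View pics/z9.png

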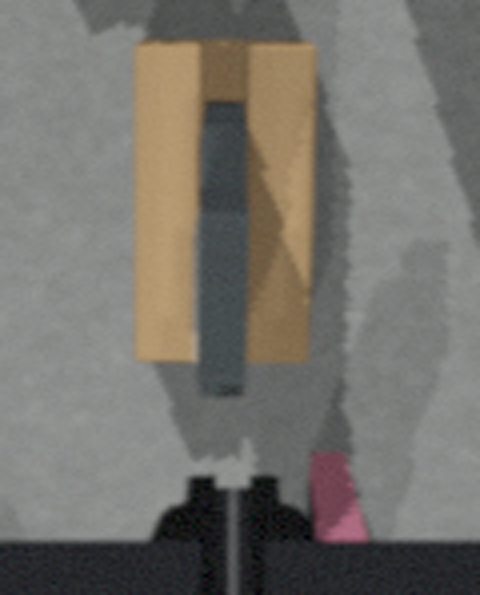

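View pics/z10.png

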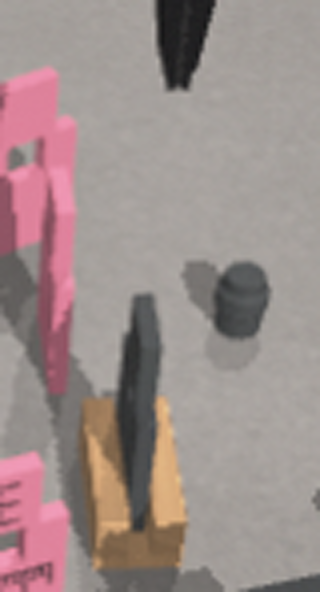

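```bash
python3 -c "
from h import *
grab('top','t5')
s=telemetry.state();p=np.array(s['ee_pos']);R=s['tool_rot'];print(p,s['gripper_width'])
print('tcp top',proj('t5',p))
n=R[:,2];q=np.array([480.85,92.35,118.2]);
for k in (-47.5,47.5): print('open tips s4',proj('s4',q+k*n),proj('s4',q+k*n-R[:,1]*20))
"
cat > /tmp/x.py <<'E'
import cv2
a=cv2.imread('pics/t5.png');cv2.imwrite('pics/z11.png',cv2.resize(a[190:310,200:330],None,fx=5,fy=5,interpolation=2))
a=cv2.imread('pics/s4.png');cv2.imwrite('pics/z12.png',cv2.resize(a[180:250,310:410],None,fx=8,fy=8,interpolation=2))
E
python3 /tmp/x.py
```

```text
[480.41241164  92.2624368  267.50259763] -0.005576003586176416
tcp top [260.65341811 254.69696168]
open tips s4 [379.07782021 244.26166121] [380.19637919 237.20730008]
open tips s4 [331.41884232 246.02009924] [331.81078421 238.94239244]
```

View pics/z11.png

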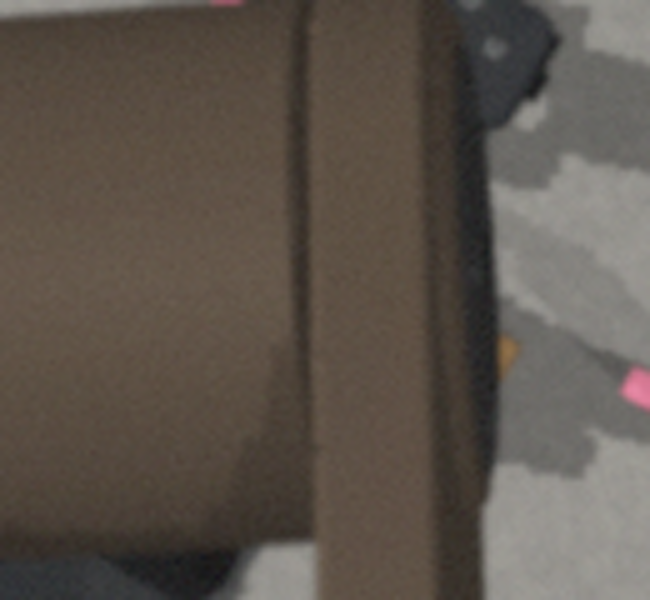

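View pics/z12.png

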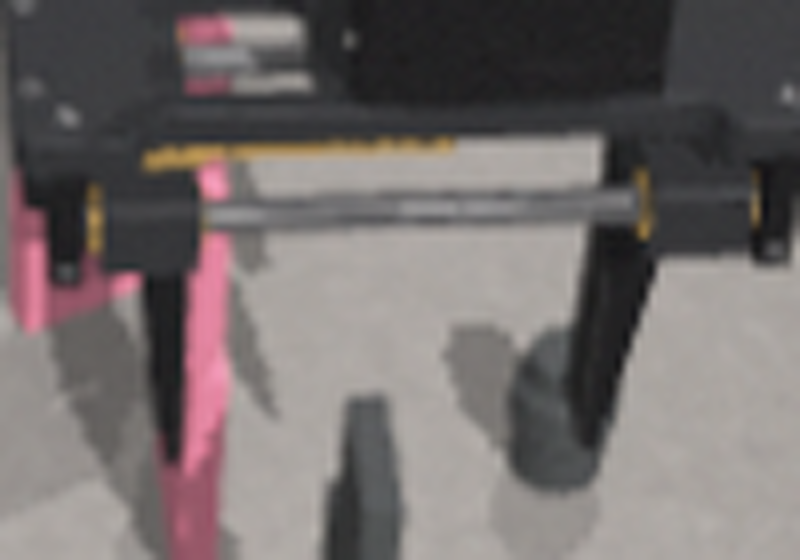

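```bash
python3 -c "
from h import *
d=np.array([.493,.87,0]);n=np.array([.87,-.493,0]);c=np.array([481.3,94.5,40])
for a,b in [(1,1),(1,-1),(-1,1),(-1,-1)]: print(a,b,proj('s5',c+47*a*d+23*b*n).round(1),proj('w5',c+47*a*d+23*b*n).round(1))
t=np.array([481,93.5,145])
for a,b in [(1,1),(1,-1),(-1,1),(-1,-1)]: print('top',a,b,proj('s5',t+20*a*d+5*b*n).round(1))
p=np.array([480.5,92.3,268])
for h in (0,20,40): print(h,proj('s5',p+[0,0,h]),proj('w5',p+[0,0,h]),proj('w5',p+[0,0,h]+10*d))
"
cat > /tmp/x.py <<'E'
import cv2
a=cv2.imread('pics/s5.png');cv2.imwrite('pics/z13.png',cv2.resize(a[220:310,330:380],None,fx=8,fy=6.6,interpolation=2))
E
python3 /tmp/x.py
```

```text
1 1 [344.4 289.7] [338.5 156.1]
1 -1 [366.9 288.8] [292.5 156.1]
-1 1 [339.8 255.4] [337.6 247.1]
-1 -1 [361.  254.6] [293.8 247.2]
top 1 1 [355.4 243.6]
top 1 -1 [360.6 243.4]
top -1 1 [352.9 228.8]
top -1 -1 [357.9 228.7]
0 [361.82571471 186.27482774] [315.76861698 273.44124731] [315.72795054 254.58548351]
20 [362.78139223 177.30514601] [315.72564177 286.66353863] [315.68046445 266.1156356 ]
40 [363.76510565 168.03527959] [315.67341796 302.72939196] [315.62262406 280.15867989]
```

View pics/z13.png

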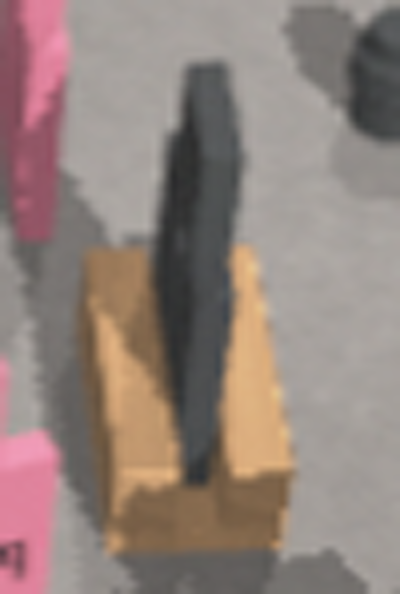

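```bash
python3 -m jog '{"angular":[[0,0,0],[0,0,0],[0,0,0],[0,0,0],[0,0,0],[0,0,0],[0,0,0],[0,0,0]],"slide":[[0,0,0],[0,0,0],[0,0,0],[0,0,0],[0,0,0],[0,0,0],[0,40,0],[0,40,0]],"hand":[0,0,0,0,0,0,0,0]}' 40;  python3 -c "
from h import *;grab('scene','s6');print(telemetry.state())"
```

```text
time_s: 9.55
ee_pos: [481.1, 92.3, 187.8]
tool_rot: [[-0.493, 0.001, 0.87], [-0.87, 0.0, -0.493], [-0.001, -1.0, 0.001]]
ft_force: [0.8, 0.2, -0.4]
gripper_width: 74.9
{'time_s': 9.6, 'qpos': array([5.44702354e-02, 2.92718684e-01, 1.87561050e+00, 4.59768278e-05,
       9.79067648e-01, 5.70525412e-01]), 'joint_velocities': array([-0.00238732, -0.02544205, -0.06285808, -0.00060262,  0.1585061 ,
        0.00055718]), 'effort': array([ 1.91751332e-01, -6.24508023e+01, -3.58857250e+01,  1.22223012e-01,
        4.56759715e-01,  1.01930072e-02]), 'ee_pos': array([478.76517169,  92.11395005, 183.11607821]), 'tool_rot': array([[-4.93466295e-01, -5.79761482e-03,  8.69745597e-01],
       [-8.69759386e-01, -2.77893719e-04, -4.93475971e-01],
       [ 3.10268044e-03, -9.99983155e-01, -4.90539872e-03]]), 'ft_force': array([-0.44756411,  0.27513186, -5.2852283 ]), 'torque': array([-0.07312364,  0.17323959,  0.01238328]), 'gripper_width': 79.18373497946108}
```

```bash
python3 -m jog '{"angular":[[0,0,0],[0,0,0],[0,0,0],[0,0,0],[0,0,0],[0,0,0],[0,0,0]],"slide":[[0,20,0],[0,30,0],[0,20,0],[0,15,0],[0,10,0],[0,4,0],[0,0,0]],"hand":[0,0,0,0,0,0,0]}' 40;  python3 -c "
from h import *;grab('scene','s7');p=np.array([481,92.4,89]);n=np.array([.87,-.493,0])
for h in (0,15,30):print([proj('s7',p+k*n+[0,0,h]).round(1) for k in (-47.5,47.5)])"
cat > /tmp/x.py <<'E'
import cv2
a=cv2.imread('pics/s7.png');cv2.imwrite('pics/z14.png',cv2.resize(a[190:280,310:410],None,fx=7,fy=6.6,interpolation=2))
E
python3 /tmp/x.py
```

```text
time_s: 10.48
ee_pos: [481.1, 92.3, 89.7]
tool_rot: [[-0.493, 0.0, 0.87], [-0.87, 0.0, -0.493], [-0.0, -1.0, 0.0]]
ft_force: [-0.9, 0.7, 0.3]
gripper_width: 94.8
[array([377.4, 254.3]), array([330.8, 256. ])]
[array([378.2, 249.2]), array([331.1, 251. ])]
[array([379.1, 244. ]), array([331.4, 245.8])]
```

View pics/z14.png

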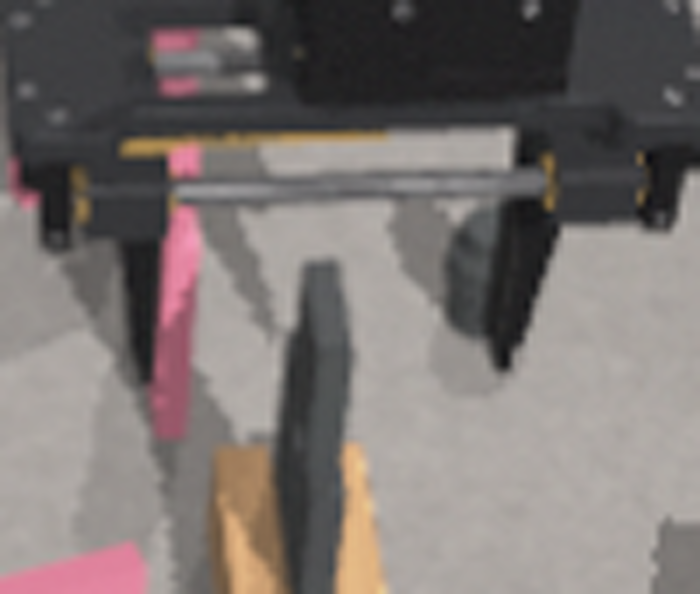

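```bash
python3 -m jog '{"angular":[[0,0,0],[0,0,0],[0,0,0],[0,0,0],[0,0,0],[0,0,0],[0,0,0],[0,0,0]],"slide":[[0,0,0],[0,0,0],[0,0,0],[0,0,0],[0,0,0],[0,0,0],[0,0,0],[0,0,0]],"hand":[255,255,255,255,255,255,255,255]}' 40;python3 -m jog '{"angular":[[0,0,0],[0,0,0],[0,0,0]],"slide":[[0,0,0],[0,0,0],[0,0,0]],"hand":[255,255,255]}';  python3 -c "
from h import *;grab('wrist','w8');grab('scene','s8')"
cat > /tmp/x.py <<'E'
import cv2
a=cv2.imread('pics/s8.png');cv2.imwrite('pics/z15.png',cv2.resize(a[190:280,310:410],None,fx=7,fy=6.6,interpolation=2))
E
python3 /tmp/x.py
```

```text
time_s: 11.52
ee_pos: [480.9, 92.3, 89.4]
tool_rot: [[-0.493, 0.0, 0.87], [-0.87, 0.0, -0.493], [-0.0, -1.0, -0.0]]
ft_force: [0.5, 0.2, -0.4]
gripper_width: 20.4
time_s: 11.9
ee_pos: [480.9, 92.3, 89.4]
tool_rot: [[-0.493, -0.0, 0.87], [-0.87, 0.0, -0.493], [-0.0, -1.0, -0.0]]
ft_force: [-1.0, 0.5, 0.6]
gripper_width: 9.8
```

View pics/z15.png

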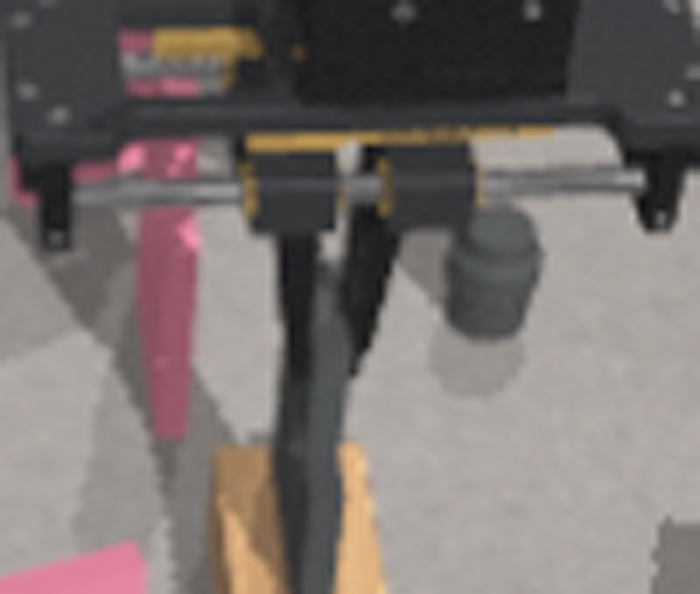

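View pics/w8.png

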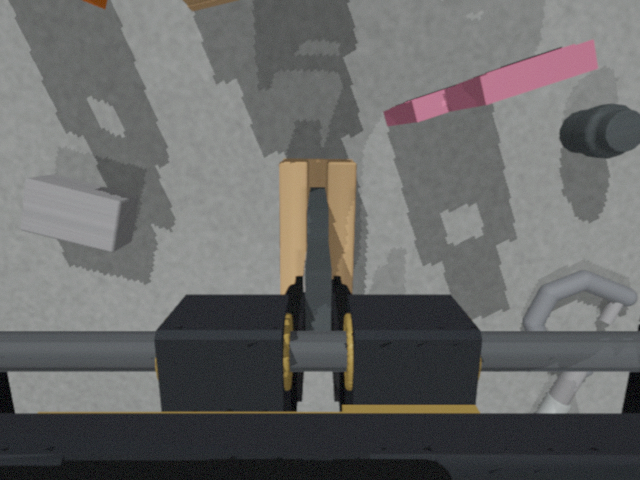

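```bash
python3 -m jog '{"angular":[[0,0,0],[0,0,0],[0,0,0],[0,0,0],[0,0,0],[0,0,0],[0,0,0]],"slide":[[0,-4,0],[0,-12,0],[0,-24,0],[0,-40,0],[0,-50,0],[0,-30,0],[0,0,0]],"hand":[255,255,255,255,255,255,255]}';  python3 -c "
from h import *;grab('wrist','w9');grab('scene','s9');s=telemetry.state();print(s['ft_force'],s['gripper_width'],s['ee_pos'])"
```

```text
time_s: 12.88
ee_pos: [481.6, 92.4, 251.7]
tool_rot: [[-0.493, 0.005, 0.87], [-0.87, 0.0, -0.493], [-0.003, -1.0, 0.004]]
ft_force: [-0.4, 0.5, -2.5]
gripper_width: 9.5
[-1.01635979  0.26881076 -2.72415681] 9.437554856320315 [480.37677192  92.24667441 248.83450934]
```

View pics/s9.png

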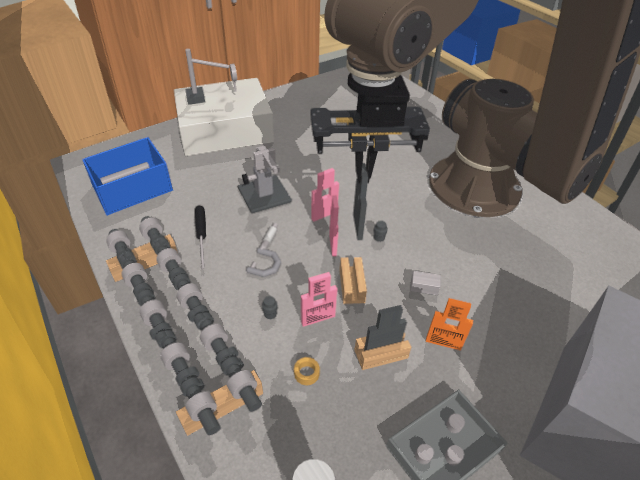

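View pics/w9.png

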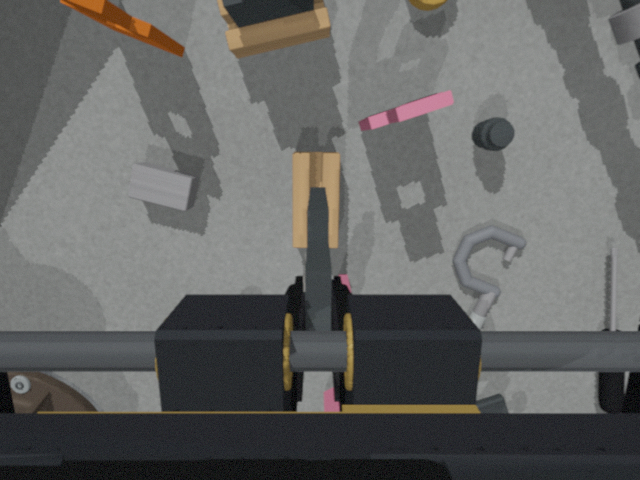

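```bash
python3 -m jog '{"angular":[[0,0,0],[0,0,0],[0,0,0],[0,0,0],[0,0.1728,0],[0,0.1728,0],[0,0.1728,0],[0,0.1728,0]],"slide":[[40,0,34.2],[40,0,34.2],[40,0,34.2],[40,0,34.2],[0,0,0],[0,0,0],[0,0,0],[0,0,0]],"hand":[255,255,255,255,255,255,255,255]}';  python3 -m jog '{"angular":[[0,0.1728,0],[0,0.1728,0],[0,0.1728,0],[0,0,0],[0,0,0]],"slide":[[0,0,0],[0,0,0],[0,0,0],[0,0,0],[0,0,0]],"hand":[255,255,255,255,255]}';  python3 -c "
from h import *;grab('wrist','w10');grab('scene','s10');s=telemetry.state();print(s['ft_force'],s['gripper_width'],s['ee_pos']);R=s['tool_rot'];print(R.round(4),np.degrees(np.arctan2(R[1,2],R[0,2])))
p=s['ee_pos'];O=np.array([502.2,-233.2]);ex=np.array([.153,.988]);ey=np.array([-.988,.153]);print((p[:2]-O)@ex,(p[:2]-O)@ey)"
```

```text
time_s: 13.98
ee_pos: [520.3, -114.3, 247.5]
tool_rot: [[-0.937, -0.003, 0.35], [-0.35, 0.001, -0.937], [0.002, -1.0, -0.002]]
ft_force: [-0.3, 0.7, -2.4]
gripper_width: 9.4
time_s: 14.6
ee_pos: [520.7, -114.3, 248.6]
tool_rot: [[-0.989, -0.001, -0.15], [0.15, 0.001, -0.989], [0.001, -1.0, -0.0]]
ft_force: [0.2, -0.1, -2.9]
gripper_width: 9.7
[ 0.23576156  0.37805446 -3.14620999] 9.652074944024676 [ 520.84646947 -114.30220967  248.95389523]
[[-9.884e-01 -7.000e-04 -1.517e-01]
 [ 1.517e-01  3.000e-04 -9.884e-01]
 [ 8.000e-04 -1.000e+00 -2.000e-04]] -98.72557731352506
120.32392667685151 -0.23134991731641996
```

View pics/s10.png

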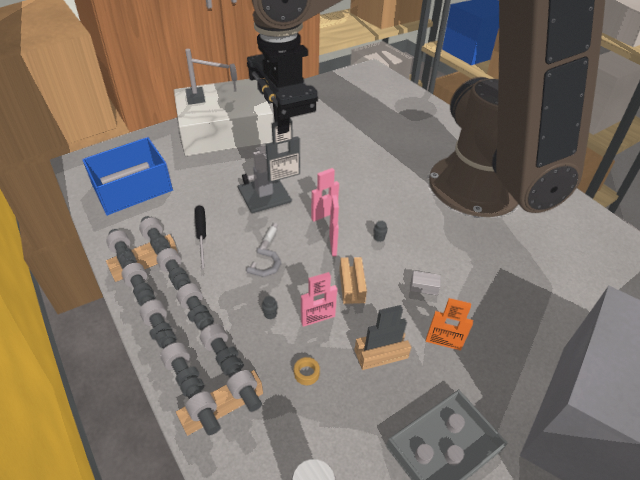

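View pics/w10.png

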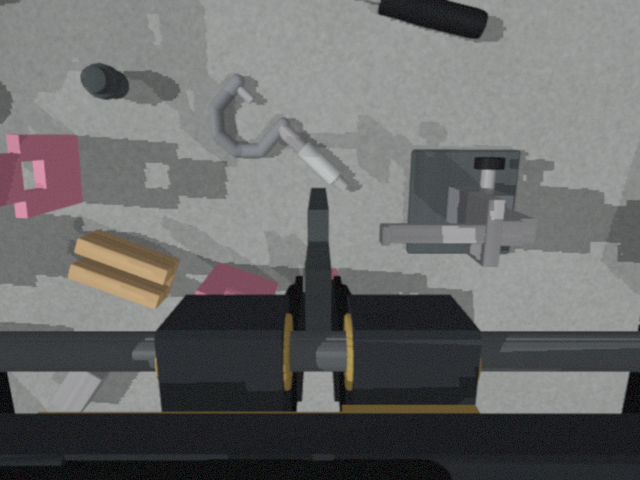

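```bash
cat > /tmp/x.py <<'E'
import cv2
a=cv2.imread('pics/s10.png');cv2.imwrite('pics/z16.png',cv2.resize(a[110:210,230:310],None,fx=7,fy=6,interpolation=2))
a=cv2.imread('pics/w10.png');cv2.imwrite('pics/z17.png',cv2.resize(a[140:280,370:550],None,fx=4.4,fy=4.2,interpolation=2))
E
python3 /tmp/x.py
```

```text
(no output)
```

View pics/z16.png

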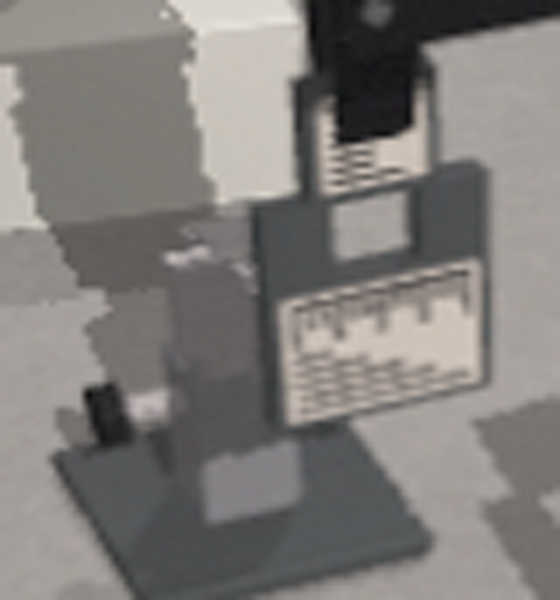

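View pics/z17.png

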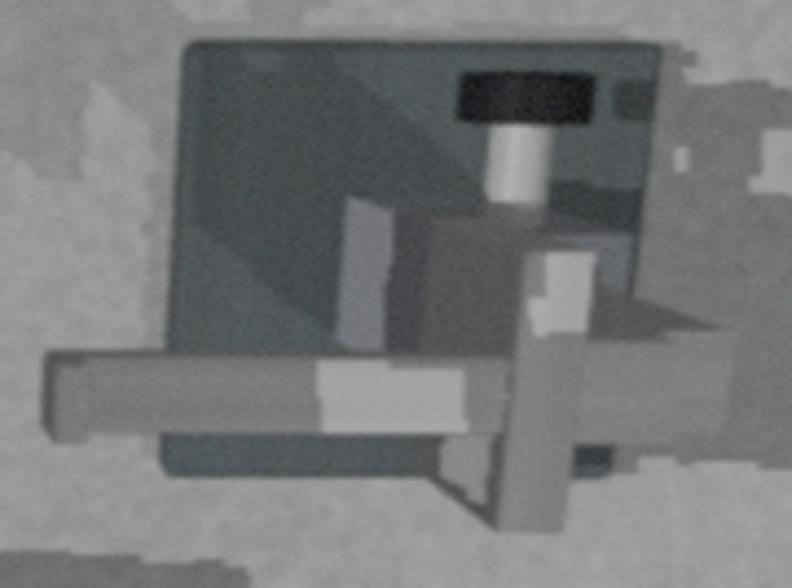

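```bash
python3 -c "
from h import *
O=np.array([502.2,-233.2,0]);ex=np.array([.153,.988,0]);ey=np.array([-.988,.153,0]);ez=np.array([0,0,1.])
def z17(P): q=proj('w10',P); return ((q-[370,140])*[4.4,4.2]).round(0)
print('bar edges s=35',[z17(O+35*ex+k*ey+151*ez) for k in(-7,0,7)])
print('lip out top',[z17(O+76*ex+k*ey+159*ez) for k in(-7,7)],'in',[z17(O+70*ex+k*ey+159*ez) for k in(-7,7)])
print('plate front',[z17(O+k*ey+151*ez) for k in(-25,25)])
F=O+12*ez-30*ex
print('foot',[z17(F+a*ex+b*ey) for a,b in((55,55),(-55,55),(-55,-55),(55,-55))])
# eye from scene
p=np.array([520.8,-114.3,248.9]);P0=p+5*ex
for u,v in [(332,207),(410,195),(408,250),(332,262),(255,205),(487,168),(488,382),(278,430)]:
  o,d=ray('s10',230+u/7,110+v/6);t=((P0-o)@ex)/(d@ex);X=o+t*d;print((X-p)@ey,X[2])
"
```

```text
bar edges s=35 [array([289., 349.]), array([286., 389.]), array([283., 428.])]
lip out top [array([ 46., 358.]), array([ 43., 439.])] in [array([ 83., 358.]), array([ 80., 439.])]
plate front [array([513., 245.]), array([484., 528.])]
foot [array([161., 479.]), array([613., 480.]), array([667.,  38.]), array([187.,  38.])]
-12.874230009928327 256.5782671143012
10.887134735438435 254.8363246599455
9.712881893933826 232.89540532444425
-13.792076664558245 234.68249376471408
-35.64000143533775 263.6618592939909
34.78952567865297 259.15947376402937
34.3700856750903 168.86495621475058
-33.894722181381184 169.02322144094694
```

```bash
python3 -m jog '{"angular":[[0,0,0],[0,0,0],[0,0,0],[0,0,0],[0,0,0]],"slide":[[0,30,0],[0,35,0],[0,20,0],[0,6.5,0],[0,0,0]],"hand":[255,255,255,255,255]}';  python3 -m jog '{"angular":[[0,0,0],[0,0,0],[0,0,0],[0,0,0],[0,0,0]],"slide":[[0,0,8],[0,0,8],[0,0,6],[0,0,3],[0,0,0]],"hand":[255,255,255,255,255]}';  python3 -c "
from h import *;grab('wrist','w11');grab('scene','s11');s=telemetry.state();print(s['ft_force'],s['gripper_width'],s['ee_pos'])"
cat > /tmp/x.py <<'E'
import cv2
a=cv2.imread('pics/s11.png');cv2.imwrite('pics/z18.png',cv2.resize(a[110:220,220:310],None,fx=6.5,fy=5.4,interpolation=2))
E
python3 /tmp/x.py
```

```text
time_s: 15.32
ee_pos: [521.1, -114.4, 158.1]
tool_rot: [[-0.988, 0.0, -0.154], [0.154, 0.0, -0.988], [-0.0, -1.0, -0.0]]
ft_force: [-0.1, -0.3, -2.2]
gripper_width: 9.7
time_s: 15.95
ee_pos: [517.1, -139.3, 157.9]
tool_rot: [[-0.988, 0.0, -0.155], [0.155, 0.0, -0.988], [-0.0, -1.0, -0.0]]
ft_force: [0.1, 0.1, -2.7]
gripper_width: 10.2
[-0.22503726 -0.23893588 -3.6657665 ] 9.819550177453026 [ 517.11041228 -139.01470219  157.90278747]
```

View pics/z18.png

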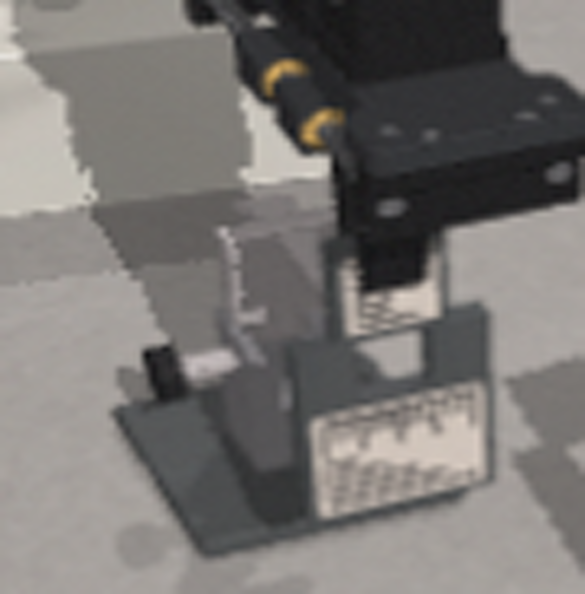

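View pics/w11.png

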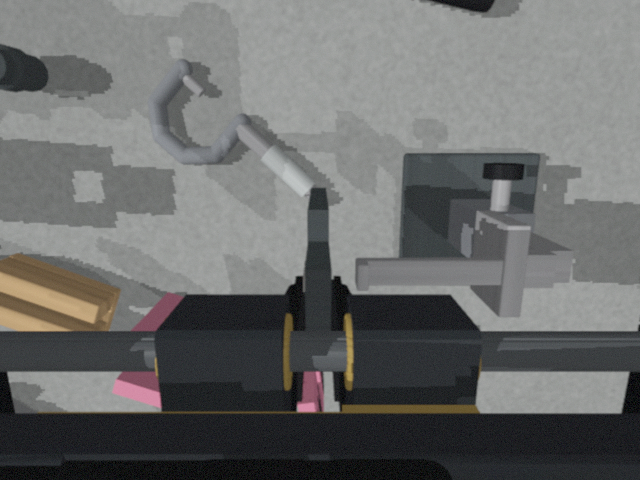

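```bash
python3 -m jog '{"angular":[[0,0,0],[0,0,0],[0,0,0]],"slide":[[0,0,6],[0,0,6],[0,0,3]],"hand":[255,255,255]}';  python3 -m jog '{"angular":[[0,0,0],[0,0,0],[0,0,0]],"slide":[[0,0,3],[0,0,3],[0,0,3]],"hand":[255,255,255]}'
```

```text
time_s: 16.42
ee_pos: [514.8, -154.4, 157.9]
tool_rot: [[-0.988, 0.0, -0.155], [0.155, 0.0, -0.988], [-0.0, -1.0, -0.0]]
ft_force: [-0.7, -0.2, -2.5]
gripper_width: 9.6
time_s: 16.8
ee_pos: [513.4, -162.9, 157.9]
tool_rot: [[-0.988, 0.0, -0.154], [0.154, 0.0, -0.988], [-0.0, -1.0, -0.0]]
ft_force: [0.2, -0.3, -2.6]
gripper_width: 10.0
```

```bash
python3 -m jog '{"angular":[[0,0,0],[0,0,0],[0,0,0]],"slide":[[0,0,4],[0,0,4],[0,0,4]],"hand":[255,255,255]}';  python3 -m jog '{"angular":[[0,0,0],[0,0,0],[0,0,0],[0,0,0]],"slide":[[0,0,6],[0,0,6],[0,0,3],[0,0,0]],"hand":[255,255,255,255]}';python3 -c "
from h import *;grab('wrist','w12');grab('scene','s12');s=telemetry.state();print(s['ft_force'],s['gripper_width'],s['ee_pos'])"
cat > /tmp/x.py <<'E'
import cv2
a=cv2.imread('pics/s12.png');cv2.imwrite('pics/z19.png',cv2.resize(a[110:220,220:310],None,fx=6.5,fy=5.4,interpolation=2))
E
python3 /tmp/x.py
```

```text
time_s: 17.18
ee_pos: [511.5, -174.9, 157.9]
tool_rot: [[-0.988, 0.0, -0.154], [0.154, 0.0, -0.988], [-0.0, -1.0, -0.0]]
ft_force: [-0.3, -0.7, -2.4]
gripper_width: 9.9
time_s: 17.68
ee_pos: [509.2, -189.7, 157.9]
tool_rot: [[-0.988, 0.0, -0.155], [0.155, 0.0, -0.988], [0.0, -1.0, -0.0]]
ft_force: [0.0, 0.8, -2.4]
gripper_width: 9.7
[-0.72529618  0.30058181 -3.13928745] 9.415480582217606 [ 509.24750236 -189.39351619  157.89762119]
```

View pics/z19.png

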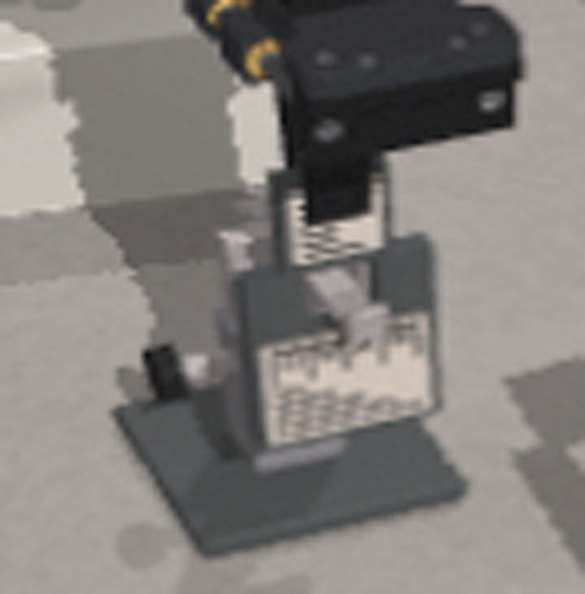

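View pics/w12.png

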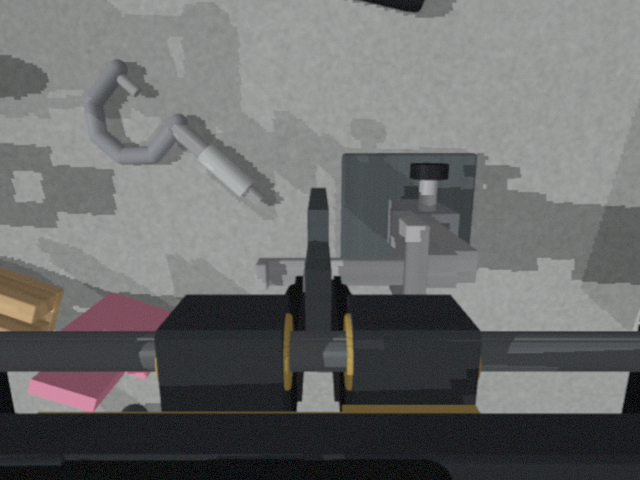

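```bash
python3 -m jog '{"angular":[[0,0,0],[0,0,0],[0,0,0],[0,0,0],[0,0,0],[0,0,0]],"slide":[[0,3,0],[0,3,0],[0,2,0],[0,1,0],[0,0,0],[0,0,0]],"hand":[255,255,255,255,255,255]}';  for i in 1 2 3; do python3 -m jog '{"angular":[[0,0,0],[0,0,0]],"slide":[[0,1,0],[0,0,0]],"hand":[255,255]}' | egrep 'ee_pos|force'; done
```

```text
time_s: 18.52
ee_pos: [509.3, -189.5, 149.0]
tool_rot: [[-0.988, 0.0, -0.154], [0.154, 0.0, -0.988], [-0.0, -1.0, -0.0]]
ft_force: [-0.1, 0.1, -2.3]
gripper_width: 9.7
ee_pos: [509.2, -189.4, 147.9]
ft_force: [-0.4, 0.3, -3.2]
ee_pos: [509.2, -189.4, 146.8]
ft_force: [-0.3, 0.4, -2.6]
ee_pos: [509.2, -189.4, 145.8]
ft_force: [-0.2, -0.1, -3.1]
```

```bash
python3 -m jog '{"angular":[[0,0,0],[0,0,0]],"slide":[[0,0.8,0],[0,0,0]],"hand":[255,255]}' | egrep 'ee_pos|force'; python3 -m jog '{"angular":[[0,0,0],[0,0,0]],"slide":[[0,0.8,0],[0,0,0]],"hand":[255,255]}' | egrep 'ee_pos|force'
```

```text
ee_pos: [509.3, -189.4, 145.1]
ft_force: [-0.0, 0.2, -2.2]
ee_pos: [509.3, -189.4, 144.3]
ft_force: [0.4, 0.1, -1.9]
```

```bash
python3 -m jog '{"angular":[[0,0,0],[0,0,0]],"slide":[[0,0.6,0],[0,0,0]],"hand":[255,255]}' | egrep 'ee_pos|force'
```

```text
ee_pos: [509.2, -189.4, 143.7]
ft_force: [-0.4, 0.2, -3.1]
```

```bash
python3 -m jog '{"angular":[[0,0,0],[0,0,0]],"slide":[[0,0.8,0],[0,0,0]],"hand":[255,255]}' | egrep 'ee_pos|force'; python3 -m jog '{"angular":[[0,0,0],[0,0,0]],"slide":[[0,0.8,0],[0,0,0]],"hand":[255,255]}' | egrep 'ee_pos|force'
```

```text
ee_pos: [509.3, -189.5, 142.9]
ft_force: [-0.1, -0.7, -2.1]
ee_pos: [509.4, -189.5, 142.3]
ft_force: [0.6, 0.3, 1.6]
```

```bash
python3 -m jog '{"angular":[[0,0,0],[0,0,0]],"slide":[[0,0.6,0],[0,0,0]],"hand":[255,255]}' | egrep 'ee_pos|force'
```

```text
ee_pos: [509.4, -189.5, 141.8]
ft_force: [-0.6, 1.1, 4.6]
```

```bash
python3 -m jog '{"angular":[[0,0,0],[0,0,0],[0,0,0]],"slide":[[0,-0.4,0],[0,0,2],[0,0,3]],"hand":[255,255,255]}' | egrep 'ee_pos|force|rot'; python3 -m jog '{"angular":[[0,0,0],[0,0,0],[0,0,0],[0,0,0]],"slide":[[0,0,3],[0,0,3],[0,0,3],[0,0,1]],"hand":[255,255,255,255]}'| egrep 'ee_pos|force|rot|wid'
```

```text
ee_pos: [508.6, -194.3, 141.9]
tool_rot: [[-0.988, 0.0, -0.154], [0.154, 0.0, -0.988], [-0.0, -1.0, -0.0]]
ft_force: [0.1, 2.9, 3.4]
ee_pos: [507.0, -204.5, 141.9]
tool_rot: [[-0.988, 0.0, -0.154], [0.154, 0.0, -0.988], [-0.0, -1.0, -0.0]]
ft_force: [0.2, 3.9, 3.7]
gripper_width: 9.8
```

```bash
python3 -m jog '{"angular":[[0,0,0],[0,0,0],[0,0,0],[0,0,0],[0,0,0],[0,0,0],[0,0,0]],"slide":[[0,-0.2,3],[0,0,3],[0,0,3],[0,0,3],[0,0,3],[0,0,2],[0,0,0]],"hand":[255,255,255,255,255,255,255]}' | egrep 'ee_pos|force|rot'; python3 -m jog '{"angular":[[0,0,0],[0,0,0]],"slide":[[0,0,1.5],[0,0,0]],"hand":[255,255]}'| egrep 'ee_pos|force|wid'
```

```text
ee_pos: [504.3, -221.4, 142.1]
tool_rot: [[-0.988, 0.0, -0.154], [0.154, -0.0, -0.988], [-0.0, -1.0, 0.0]]
ft_force: [-0.5, 1.0, 2.0]
ee_pos: [504.1, -222.6, 142.1]
ft_force: [0.2, 1.4, 2.4]
gripper_width: 9.7
```

```bash
for i in 1 2 3; do python3 -m jog '{"angular":[[0,0,0],[0,0,0]],"slide":[[0,0,1],[0,0,0]],"hand":[255,255]}'| egrep 'ee_pos|force'; done
```

```text
ee_pos: [503.9, -223.6, 142.1]
ft_force: [-0.3, 2.5, 2.6]
ee_pos: [503.8, -224.6, 142.1]
ft_force: [0.1, 1.9, 2.8]
ee_pos: [503.6, -225.6, 142.1]
ft_force: [0.3, 1.7, 2.5]
```

```bash
for i in 1 2; do python3 -m jog '{"angular":[[0,0,0],[0,0,0]],"slide":[[0,0,0.8],[0,0,0]],"hand":[255,255]}'| egrep 'ee_pos|force'; done
```

```text
ee_pos: [503.5, -226.4, 142.1]
ft_force: [1.0, 1.9, 1.6]
ee_pos: [503.4, -227.2, 142.1]
ft_force: [-0.2, 2.7, 2.9]
```

```bash
python3 -m jog '{"angular":[[0,0,0],[0,0,0]],"slide":[[0,0,0.6],[0,0,0]],"hand":[255,255]}'| egrep 'ee_pos|force'
```

```text
ee_pos: [503.3, -227.8, 142.1]
ft_force: [-0.1, 2.1, 2.5]
```

```bash
python3 -m jog '{"angular":[[0,0,0],[0,0,0]],"slide":[[0,0,0.6],[0,0,0]],"hand":[255,255]}'| egrep 'ee_pos|force'
```

```text
ee_pos: [503.2, -228.3, 142.1]
ft_force: [-0.3, 1.7, 2.1]
```

```bash
python3 -m jog '{"angular":[[0,0,0],[0,0,0]],"slide":[[0,0,0.6],[0,0,0]],"hand":[255,255]}'| egrep 'ee_pos|force'; python3 -m jog '{"angular":[[0,0,0],[0,0,0]],"slide":[[0,0,0.5],[0,0,0]],"hand":[255,255]}'| egrep 'ee_pos|force'
```

```text
ee_pos: [503.1, -228.8, 142.1]
ft_force: [0.1, 3.4, 2.0]
ee_pos: [503.1, -228.9, 142.0]
ft_force: [1.9, 6.0, 3.2]
```

```bash
python3 -m jog '{"angular":[[0,0,0],[0,0,0]],"slide":[[0,0,0.5],[0,0,0]],"hand":[255,255]}'| egrep 'ee_pos|force'
```

```text
ee_pos: [503.0, -229.0, 142.0]
ft_force: [2.4, 7.7, 3.3]
```

```bash
python3 -m jog '{"angular":[[0,0,0],[0,0,0]],"slide":[[0,0,0.5],[0,0,0]],"hand":[255,255]}'| egrep 'ee_pos|force'
```

```text
ee_pos: [503.0, -229.2, 142.0]
ft_force: [3.0, 10.6, 2.3]
```

```bash
python3 -m jog '{"angular":[[0,0,0],[0,0,0]],"slide":[[0,0,-0.7],[0,0,0]],"hand":[255,255]}'| egrep 'ee_pos|force';python3 -c "
from h import *;grab('wrist','w13');grab('scene','s13')"
cat > /tmp/x.py <<'E'
import cv2
a=cv2.imread('pics/s13.png');cv2.imwrite('pics/z20.png',cv2.resize(a[110:220,210:300],None,fx=6.5,fy=5.4,interpolation=2))
E
python3 /tmp/x.py
```

```text
ee_pos: [503.0, -229.0, 142.1]
ft_force: [1.6, 6.6, 2.4]
```

View pics/z20.png

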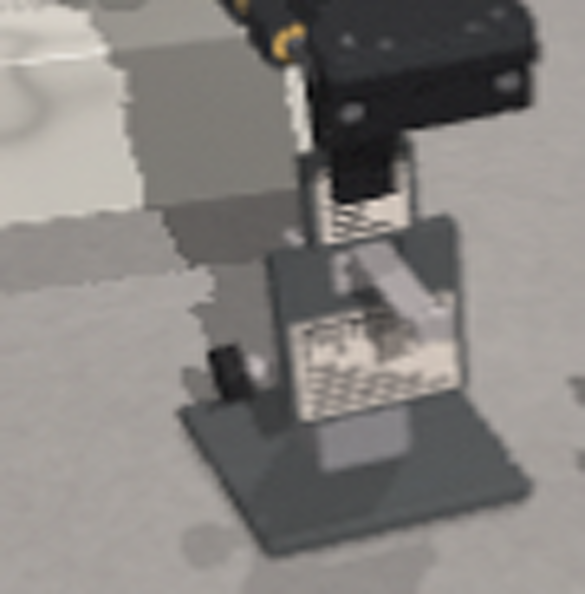

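View pics/w13.png

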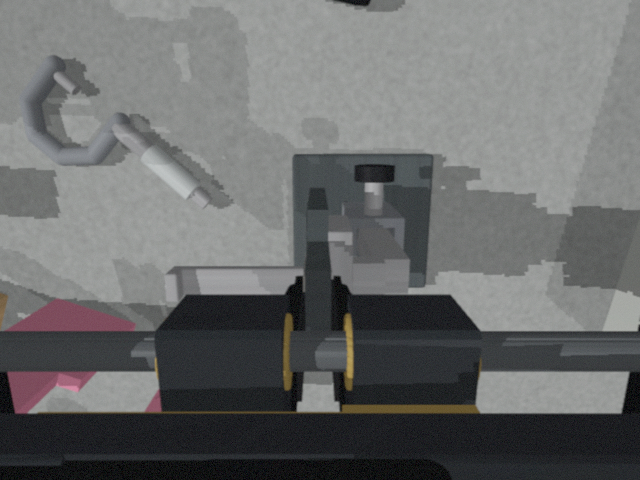

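```bash
python3 -m jog '{"angular":[[0,0,0],[0,0,0],[0,0,0],[0,0,0],[0,0,0],[0,0,0],[0,0,0],[0,0,0]],"slide":[[0,0,-0.3],[0,0,0],[0,0,0],[0,0,0],[0,0,0],[0,0,0],[0,0,0],[0,0,0]],"hand":[255,235,220,200,180,150,130,130]}'| egrep 'ee_pos|force|wid';python3 -c "
from h import *;grab('wrist','w14');grab('scene','s14')"
cat > /tmp/x.py <<'E'
import cv2
a=cv2.imread('pics/s14.png');cv2.imwrite('pics/z21.png',cv2.resize(a[110:220,210:300],None,fx=6.5,fy=5.4,interpolation=2))
E
python3 /tmp/x.py
```

```text
ee_pos: [503.0, -229.4, 142.1]
ft_force: [0.1, -0.1, -0.6]
gripper_width: 45.9
```

View pics/z21.png

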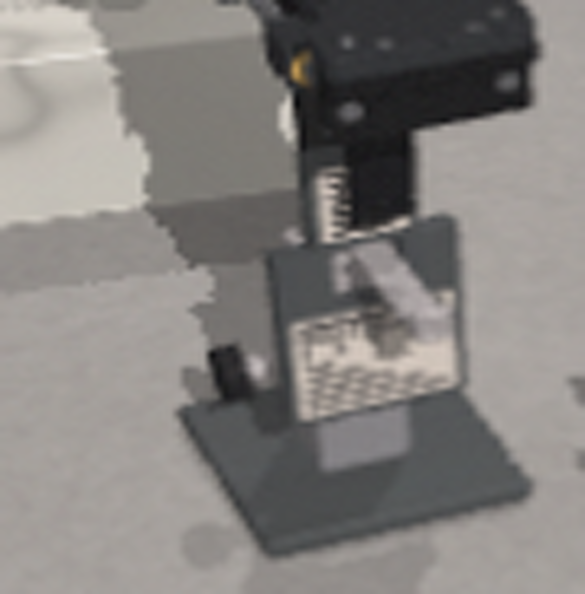

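View pics/w14.png

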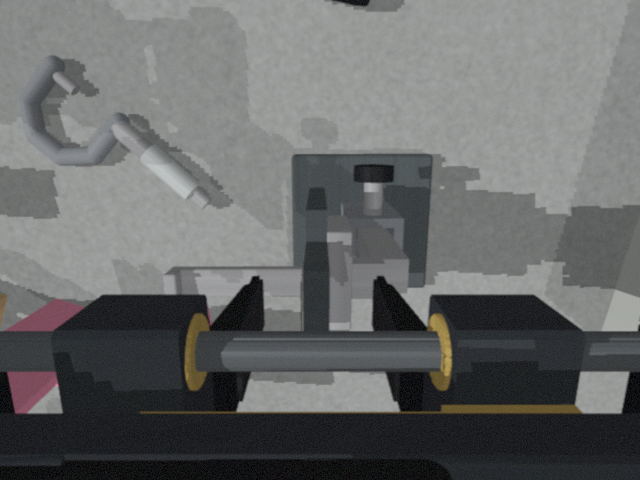

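Released; the plate stayed put, hanging flat. Retreat straight up.

```bash
python3 -m jog '{"angular":[[0,0,0],[0,0,0],[0,0,0],[0,0,0],[0,0,0],[0,0,0],[0,0,0],[0,0,0]],"slide":[[0,-8,0],[0,-20,0],[0,-40,0],[0,-50,0],[0,-40,0],[0,0,0],[0,0,0],[0,0,0]],"hand":[130,130,130,130,130,130,130,130]}'| egrep 'time|ee_pos|force|wid';python3 -c "
from h import *;grab('wrist','w15');grab('scene','s15')
O=np.array([502.2,-233.2,0]);ex=np.array([.153,.988,0]);ey=np.array([-.988,.153,0])
print([proj('s15',O+10*ex+k*ey+[0,0,h]).round(1) for k,h in((-20,196),(20,196),(-35,61),(35,61),(-35,151),(35,151))])"
cat > /tmp/x.py <<'E'
import cv2
a=cv2.imread('pics/s15.png');cv2.imwrite('pics/z22.png',cv2.resize(a[100:220,210:310],None,fx=6,fy=5,interpolation=2))
E
python3 /tmp/x.py
```

```text
time_s: 27.98
ee_pos: [502.7, -229.2, 299.0]
ft_force: [-0.2, -0.7, -0.2]
gripper_width: 46.6
[array([256.9, 140.7]), array([273.7, 136.6]), array([254.9, 189.1]), array([281.9, 181.8]), array([252. , 158.7]), array([280.6, 151.5])]
```

View pics/z22.png

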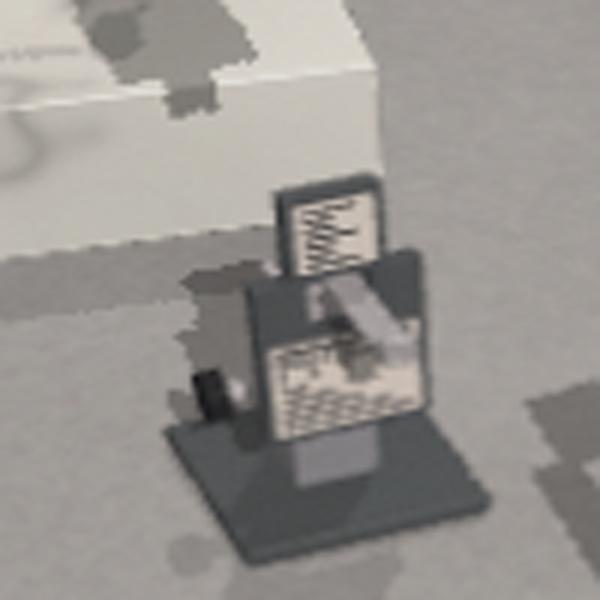

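View pics/s15.png

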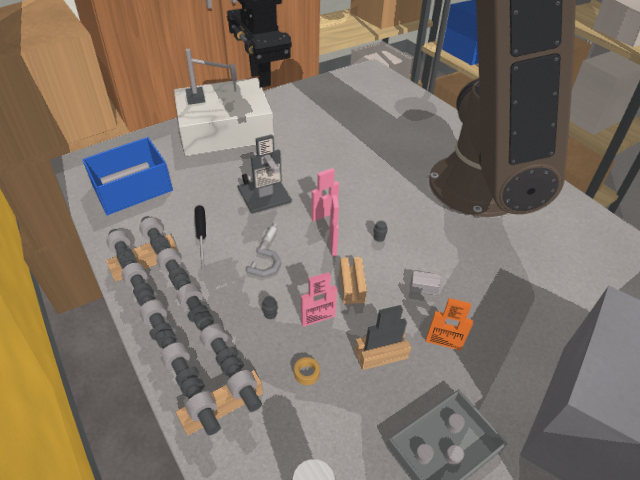

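View pics/w15.png

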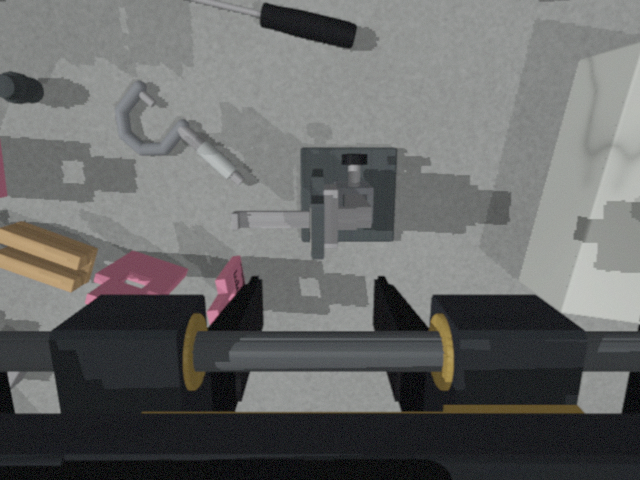

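The gauge hangs upright and flat against the back plate, with its scale facing outward and its eye on the bar. The gripper is clear, and the blank plate and micrometer have not moved. Handing in.

```bash
python3 -c "
from rig import ticket;print(ticket.sign_off())"
```

```text
the job is handed in; nothing more can be done
None
```

The gauge plate is hanging by its eye on the stand's hook, flat against the back plate, with the graduated face outward. I handed the job in at about 28 s.

- **Finding the bar:** I passed the eye over the lip and lowered the plate about 44 mm out from the back plate. The bar took its weight with the TCP at about 142.5 mm. The cameras had put the bar's upper side at about 151 mm.
- **Sliding back and release:** I slid it back while it rested on the bar, until it touched the back plate. The wrist read at most about 11 N there. I eased that off and then opened the gripper.
- **Last checks:** The final scene and wrist pictures show the plate upright and level on the bar against the back plate. The wrist force is near zero, the gripper is well clear above it, and the blank plate and micrometer look unmoved.
- **What disagreed:** The first grasp closed above the plate. The fingertips looked about 30 mm higher in the images than the reported TCP, and regripping 29 mm lower held the plate. I did not find out why. The scene camera also read a few mm off from the other two views.

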